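# Restack the washed sample crates so they can dry

### The job

Two washed crates stand nested in each other and will not dry: lift the upper one out, turn it half a turn and set it gently back on the lower one so that the rim lugs hold it up, fully seated. Then take the third crate off the sloping drainer and stack it on top the same way, turned half a turn from the middle crate, so that all three stand level in one stack held on their lugs. Leave the lowest crate standing where it is, and do not disturb the other things on the bench.

Things in the scene. Friction and masses are not known exactly. Their poses are not given: they have to be found in the camera images.
- crate_low: Lowest of three identical loose grey open-topped stack-nest crates, ~0.2 kg. Outside at the rim 130 (x) x 66 (y), 60 tall; origin at the centre of the underside, z out of the open top. The top 24 mm (z 36 to 60) is an upright rim band, 2.5 thick: grip it across the 66 mm width at mid-length, fingers along z. Walls taper to 109 x 45 at the bottom.
- crate_mid: Same crate and frame; at the start nested in crate_low the same way round, origin 24 above crate_low's, about 2 mm play, lifts straight out along z. Nested, only its rim band stands above the lower rim: fingers reaching below the band would grip the lower crate too.
- crate_top: Same crate and frame, empty, alone on the drainer: underside on the slope, so tipped 35 degrees from level about its own y axis, +x (one-lug) end low, against the lip. It lifts off along its own z axis.
- drainer: Fixed sloping steel draining stand, footprint 130 (x) x 100 (y), 111 tall at its back (+x). Origin at the centre of its foot on the bench. Its 136 x 90 plate slopes 35 degrees, low at -x (towards the robot), with a lip 8 high at the low edge; the plate's middle is 72 above the bench.
- crate_low_single (a point): Middle of the rim top at the +x end of crate_low: (65, 0, 60) in its frame. Every crate has ONE central lug (18 wide) inside the rim at its +x end and TWO corner lugs at its -x end, seats 6 below the rim top; channels run up the outside under the lugs, so that a crate put in the same way round sinks in and nests.
- crate_mid_single (a point): Same point of crate_mid: (65, 0, 60) in its frame. A crate turned 180 degrees about z (x axes opposite) rests on the lugs of the one below: stacked, its origin is 53 above the lower one's and over it. Upstands 5 high on the lugs leave 4 mm play each way in x and y.
- crate_top_single (a point): Same point of crate_top: (65, 0, 60) in its frame. Once stacked it points the same way as crate_low's.
- tip_box: Bystander, loose: closed pipette-tip box, white base and yellow lid, 118 x 80 x 70 (x, y, z). Origin at the centre of its underside. Leave alone.
- reagent: Bystander, loose: amber reagent bottle, diameter 62, 190 tall, standing. Origin at the centre of its underside. Leave alone.
- wash_bottle: Bystander, loose: white plastic bottle with a red cap, diameter 64, 130 tall. Origin at the centre of its underside. Leave alone.
- jar: Bystander, loose: white screw jar, diameter 66, 80 tall. Origin at the centre of its underside. Leave alone.
- timer: Bystander, loose: white square bench timer, 60 x 60 x 18, lying flat. Origin at the centre of its underside. Leave alone.
- tube_rack: Bystander, loose: orange rack full of capped tubes, 120 x 75 x 87 (x, y, z). Origin at the centre of its underside. Leave alone.
- tray: Bystander, loose: empty white open tray, 160 x 100 x 35 (x, y, z). Origin at the centre of its underside. Leave alone.
Mind the look-alikes: they are no part of the job. Leave any blue or purple look-alike of the crate_mid alone.

How it is judged:
On the way:
1. the middle crate, turned half a turn, is seated on the lugs of the lowest one and let go, the third crate still on the drainer (z of crate_mid in the frame of crate_low between 0.05 and 0.056 m and x of crate_mid in the frame of crate_low between -0.007 and 0.007 m and y of crate_mid in the frame of crate_low between -0.007 and 0.007 m and x of crate_mid_single in the frame of crate_low below -0.05 m and angle between the z axis of crate_mid and the z axis of crate_low, either way round below 0.06 rad and contact force between the fingers and crate_mid below 0.1 N and distance of crate_top from where it was at the start of the episode below 0.04 m), for 0.2 s.
At the end, for the whole second after the job is handed in: The middle crate sits on the lowest and the top crate on the middle one, each turned half a turn from the one below, origin 53 +-3 mm above it and within 7 mm in x and y of its frame, all level within 3.4 degrees, at rest and released; the lowest crate within 40 mm of where it started (z of crate_mid in the frame of crate_low between 0.05 and 0.056 m and x of crate_mid in the frame of crate_low between -0.007 and 0.007 m and y of crate_mid in the frame of crate_low between -0.007 and 0.007 m and x of crate_mid_single in the frame of crate_low below -0.05 m and angle between the z axis of crate_mid and the z axis of crate_low, either way round below 0.06 rad and z of crate_top in the frame of crate_mid between 0.05 and 0.056 m and x of crate_top in the frame of crate_mid between -0.007 and 0.007 m and y of crate_top in the frame of crate_mid between -0.007 and 0.007 m and x of crate_top_single in the frame of crate_mid below -0.05 m and angle between the z axis of crate_top and the z axis of crate_mid, either way round below 0.06 rad and linear speed of each of crate_low, crate_mid, crate_top below 0.02 m/s and contact force between the fingers and crate_low below 0.1 N and contact force between the fingers and crate_mid below 0.1 N and contact force between the fingers and crate_top below 0.1 N and angle between each of crate_low, crate_mid, crate_top's own z axis and vertical below 0.06 rad and distance of crate_low from where it was at the start of the episode below 0.04 m); the robot touches nothing.
It fails at once if one of the other things on the bench is pushed more than 30 mm or tipped over (distance of any of tip_box, reagent, wash_bottle, jar, timer, tube_rack, tray from where it was at the start of the episode above 0.03 m or angle between any of tip_box, reagent, wash_bottle, jar, timer, tube_rack, tray's own z axis and vertical above 0.4 rad).
It fails at once if the lowest crate is shifted more than 40 mm or lifted off the bench (distance of crate_low from where it was at the start of the episode above 0.04 m or height (world z) of crate_low above 0.015 m).
It fails at once if crates are banged together (more than 60 N) (contact force between crate_low and crate_mid above 60 N or contact force between crate_mid and crate_top above 60 N).
It also fails if it takes over 61 s, if anything falls off the work surface, if the arm or the gripper's body presses on something with over 40 N, if the wrist force passes 120 N, or if a joint passes its speed limit or range.

### The arm

A 6-joint arm with a two-finger parallel gripper is mounted at the origin on the work surface. World frame = base frame: x ahead of the robot, y to its left, z up, the work surface at z = 0. Lengths are in m, angles in rad, forces in N, time in s.
With the tool pointing down it reaches from about 0.425 to 0.925 m from the base axis. Payload 12.5 kg.
Tool frame: the origin (TCP) lies between the finger pads; the fingertips stand 14 mm ahead of it and the grasp point (between the pads) lies 5 mm behind it; z points along the fingers, y is the line along which they close (so a half turn about z gives the same grasp; the last joint's range is limited). The gripper opens to 85 mm and grips with 20 to 120 N. Pads are 22 mm wide; open, the fingers measure 114 mm over their backs; the gripper's body (76 mm by 85 mm) begins 54 mm behind the grasp point. The pads swing forward as they close: fully open they stand 13 mm farther back than shut.
Start: joints at [-1.357, 0.491, 1.559, -0, 1.092, -0.106], TCP at [0.197, -0.593, 0.245] pointing down, gripper open.
Joint ranges: [-3.1, 3.1], [-0.84, 2.19], [0.05, 2.79], [-1.13, 4.28], [0.06, 2.93], [-2.69, 2.69]. Speed limits (rad/s): [2.22, 2.22, 2.79, 3.14, 3.14, 3.14].

### API

Orientations are given as a rotation vector (axis times angle).
In Python, from plant import ctrl, camera gives the robot as it stands.
- The arm moves only by the tool arm_command, never from a script. Its argument "moves" is a list of rows, each a list of 5 numbers: the shift along the tool's x, y, z scaled (see below), then the turn about the tool's z scaled (see below), then the closure, from -1 (fully open) to 1 (shut). In form: [[dx, dy, dz, twist, grip], ...]. A call has 1 to 5 rows; each row shifts and turns the commanded pose from where the row before left it, along the tool's axes as they then stand; what a row does not reach is not made up. The controller multiplies each number of a shift by 400 mm and each number of a turn by 360 degrees. A row lasts 1/12 s, in which the tool goes at most 41.7 mm and 7.16 degrees, less where a joint would pass 70% of its speed; a pose out of reach is approached as far as the arm can. A call with a number of a shift or a turn outside -1 to 1 is refused whole. A call with a gripper value outside its range is refused whole. The fingers move at their own pace and stop on an object; "grip_force" is the grip in N (left out, the last holds). Time passes only in rows, so rows that do not move let the fingers close. It gives the time, the measured TCP pose, the force, the opening and the grip force at its end, in the units of the state.
- ctrl.get_obs(): the state, without advancing time (a new reading comes with each control period).
- camera(name): name is "scene" or "top"; returns a dict with "img" (420x560x3 uint8, red, green, blue), "range_z" (420x560 float32, m along the optical axis (not along the pixel's ray), 0 where there is no reading), "K" (3x3 intrinsics, pixels), "world_to_cam" (4x4, takes a point from world to camera coordinates). Camera axes: x right, y down, z forward; pixel columns grow to the right and rows downward; lengths in m; the calibration is good to about 2 mm. A picture is of the moment at which its call begins.
- ctrl.job_done(): hands the job in; it is judged then, once.
The state is a dict: "clock": time; "q": joint angles; "qvel": joint speeds; "joint_efforts": joint torques, N m; "tcp_pos": TCP position; "eef_rot": TCP orientation; "ft_force": force on the tool from outside, world axes, zero at the start; "ft_torque": the same for the moment, N m; "grip_width": finger opening in m; "gripper_force": force on a finger pad.
Only numpy, scipy, OpenCV 4.12 (cv2) and the standard library are available. Lean on these libraries where they do the work, as an engineer would, in place of code of your own. Each camera call takes 0.05 s, during which the arm holds its last target. There are 200 camera calls.

## Working session

There is one attempt and no reset: what is moved stays moved. The work goes in short steps, Python scripts to look and compute and a tool call to move; the robot and the scene stay as the last step left them, time stands still between calls to the robot, and variables do not carry over. Pictures are saved under pics/ and viewed, at most 12 in all, crops included, and the job is handed in when it is done.

Besides the shell and the picture viewer there is one more tool, called after "Call:" as name(argument=value, ...) on one line, values as JSON. arm_command: Moves the arm, as the interface text tells. Its arguments: {"type":"object","properties":{"moves":{"type":"array"},"grip_force":{"type":"number"}},"required":["moves"]}

```bash
ls; mkdir -p pics; cat > h.py <<'E'
import numpy as np, cv2
from plant import ctrl, camera
def snap(n):
    c=camera(n); return c
def cloud(c):
    z=c["range_z"]; K=c["K"]; v,u=np.mgrid[:z.shape[0],:z.shape[1]]
    P=np.stack([(u-K[0,2])*z/K[0,0],(v-K[1,2])*z/K[1,1],z],-1)
    T=np.linalg.inv(c["world_to_cam"]); W=P@T[:3,:3].T+T[:3,3]
    W[z==0]=np.nan; return W
def save(c,f,box=None,s=1):
    im=c["img"][...,::-1]
    if box: u0,v0,u1,v1=box; im=im[v0:v1,u0:u1]
    cv2.imwrite(f,cv2.resize(im,None,fx=s,fy=s,interpolation=cv2.INTER_CUBIC))
E
python3 - <<'E'
from h import *
for n in("scene","top"):
    c=snap(n); save(c,f"pics/{n}0.png"); np.savez(f"{n}0.npz",**c)
    print(n,c["K"],c["world_to_cam"])
o=ctrl.get_obs(); print(o)
E
```

```text
pics
scene [[488.64764024   0.         279.78906973]
 [  0.         488.64764024 216.03318525]
 [  0.           0.           1.        ]] [[-0.44755638  0.89412957  0.01502006  0.26722896]
 [ 0.50628006  0.26719204 -0.81993226 -0.23423773]
 [-0.73713892 -0.35936156 -0.57226348  1.71193354]
 [ 0.          0.          0.          1.        ]]
top [[490.97649412   0.         284.16287886]
 [  0.         490.97649412 221.80609597]
 [  0.           0.           1.        ]] [[-2.76151303e-02 -9.99618166e-01 -9.62246701e-04  2.62859926e-02]
 [-9.96886030e-01  2.76107557e-02 -7.38639886e-02  5.93776011e-01]
 [ 7.38623532e-02 -1.08051337e-03 -9.97267860e-01  1.35586627e+00]
 [ 0.00000000e+00  0.00000000e+00  0.00000000e+00  1.00000000e+00]]
{'clock': 0.1, 'q': array([-1.35660814e+00,  4.91512055e-01,  1.55938478e+00,  1.82793564e-05,
        1.09169555e+00, -1.05603229e-01]), 'qvel': array([ 2.22858436e-04, -1.74460162e-03, -1.36546499e-03, -6.70951045e-04,
        7.42326539e-05,  5.59105136e-04]), 'joint_efforts': array([ 4.57335016e-03, -6.19442940e+01, -2.62025803e+01, -2.38180752e-05,
        2.86256880e-03,  8.91749949e-06]), 'tcp_pos': array([ 0.19646513, -0.59312791,  0.24477952]), 'eef_rot': array([-3.10053388e+00, -5.00017290e-01,  5.97620368e-05]), 'ft_force': array([-0.28704175,  0.28955688, -0.37706508]), 'ft_torque': array([ 0.00727639, -0.02792557, -0.00885389]), 'gripper_force': 0.0, 'grip_width': 0.08552567952285879}
```

View pics/scene0.png

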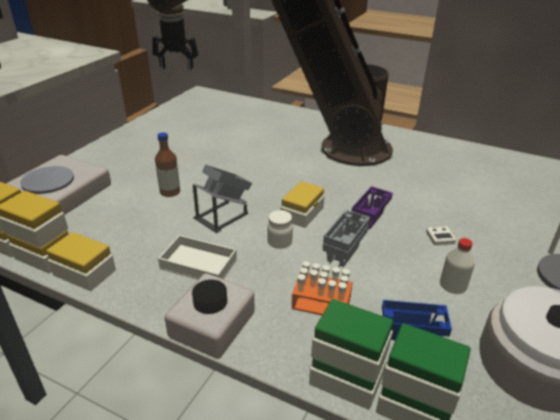

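View pics/top0.png

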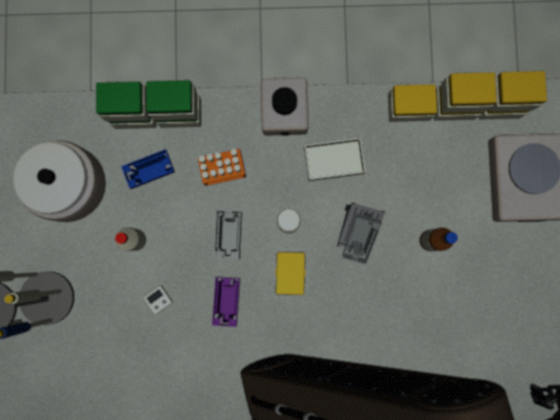

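The nested grey crates are near top-image pixel (229,234), between the purple look-alike (226,301), the jar (288,220) and the tube rack (222,166). The drainer with the third crate is near (360,232).

```bash
python3 - <<'E'
from h import *
c=dict(np.load("top0.npz")); W=cloud(c)
a=c["img"][195:275,200:260,::-1]; b=c["img"][190:270,330:390,::-1]
cv2.imwrite("pics/crop0.png",np.hstack([cv2.resize(x,None,fx=6.5,fy=6.5,interpolation=cv2.INTER_CUBIC) for x in(a,b)]))
R=W[195:275,205:255].reshape(-1,3); z=R[:,2]
print(np.histogram(z,bins=np.arange(-.01,.12,.01)))
m=(z>.070)&(z<.10); print(m.sum()); P=R[m]
r=cv2.minAreaRect(P[:,:2].astype(np.float32)*1000); print("rect",r,cv2.boxPoints(r),np.median(P[:,2]))
R=W[190:275,325:395].reshape(-1,3); 
print("dr",np.nanmin(R,0),np.nanmax(R,0))
for (u,v) in [(288,220),(290,273),(226,301),(222,166),(440,238),(335,160)]: print(u,v,W[v,u])
E
```

```text
(array([ 993, 1754,    5,  396,  130,   88,  135,  141,  119,  220,    3,
          0]), array([-0.01,  0.  ,  0.01,  0.02,  0.03,  0.04,  0.05,  0.06,  0.07,
        0.08,  0.09,  0.1 ,  0.11]))
342
rect ((561.6880493164062, 163.23388671875), (66.77686309814453, 129.91213989257812), 86.21607208251953) [[494.67017 134.20496]
 [624.2991  125.63153]
 [628.70593 192.26282]
 [499.07703 200.83624]] 0.08200757764071942
dr [ 0.43928548 -0.30813103 -0.00897389] [ 0.68435926 -0.10136131  0.16300416]
288 220 [ 5.93953355e-01 -4.55690271e-04  8.78169881e-02]
290 273 [ 0.45242426 -0.00194662  0.07149075]
226 301 [0.37722762 0.17916132 0.00566406]
222 166 [0.74850338 0.17560911 0.06851454]
440 238 [ 0.53302534 -0.38791889  0.13831143]
335 160 [ 0.76942448 -0.14094127  0.00356687]
```

View pics/crop0.png

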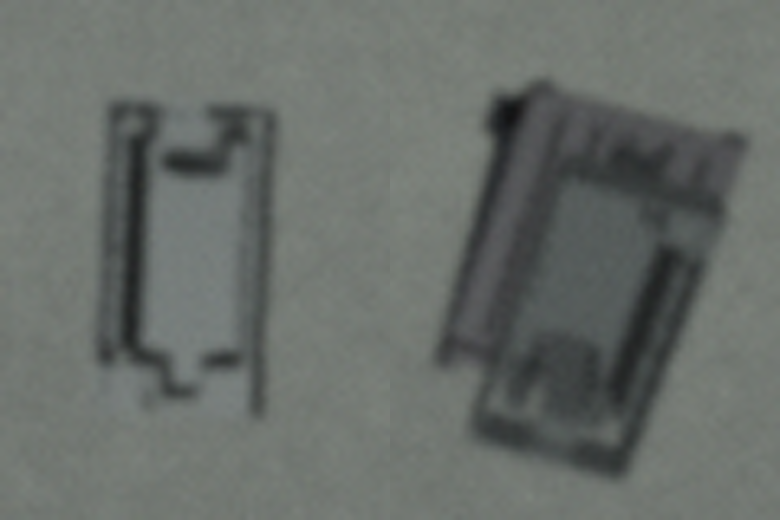

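```bash
python3 - <<'E'
from h import *
c=dict(np.load("top0.npz")); W=cloud(c)
# upper nested crate: height map in its frame
R=W[190:280,200:260].reshape(-1,3); y=np.radians(-3.78); C=np.array([.5617,.1632])
d=R[:,:2]-C; X=d@[np.cos(y),np.sin(y)]; Y=d@[-np.sin(y),np.cos(y)]
print("height map (mm): rows x 65..-65, cols y +33..-33")
for x in np.arange(.064,-.067,-.008):
    l=[]
    for yy in np.arange(.032,-.033,-.008):
        m=(abs(X-x)<.004)&(abs(Y-yy)<.004); l.append("%4.0f"%(np.nanmax(R[m,2])*1000) if m.any() else "   .")
    print("%4.0f"%(x*1000),*l)
# drainer crate
S=W[185:285,320:400].reshape(-1,3); S=S[np.isfinite(S[:,2])]; S=S[S[:,2]>.015]
psi=np.radians(-15); t=np.radians(35)
for k in range(8):
    u=np.array([np.cos(psi),np.sin(psi),0]); e2=np.array([-np.sin(psi),np.cos(psi),0])
    n=-u*np.sin(t)+np.array([0,0,1])*np.cos(t); e1=u*np.cos(t)+np.array([0,0,1])*np.sin(t)
    h=S@n; top=np.percentile(h,99.5); m=(h>top-.010)
    r=cv2.minAreaRect(np.stack([S[m]@e1,S[m]@e2],1).astype(np.float32)*1000)
    B=cv2.boxPoints(r); E=[B[1]-B[0],B[2]-B[1]]; L=max(E,key=np.linalg.norm); a=np.arctan2(L[1],L[0]); a=(a+np.pi/2)%np.pi-np.pi/2
    ctr=r[0][0]/1000*e1+r[0][1]/1000*e2+np.median(h[m])*n
    print(np.degrees(psi),np.degrees(a),r,top,np.median(h[m]),m.sum(),ctr)
    psi+=a*.7
# plane floor check
hh=np.histogram(h-top,bins=np.arange(-.09,.01,.004)); print(hh)
E
```

```text
height map (mm): rows x 65..-65, cols y +33..-33
  64   87   93   87   88   88   88   87   87   89
  56   87   64   63   87   86   87   64   63   86
  48   90   63   29   79   81   80   61   65   82
  40   88   63   64   70   72   73   61   60   86
  32   87   68   30   31   32   29   30   60   85
  24   86   62   30   30   30   30   31   60   84
  16   87   64   32   32   32   31   29   64   88
   8   85   64   32   38   29   35   33   63   85
   0   89   65   33   32   30   30   34   65   89
  -8   87   63   31   29   32   33   32   65   85
 -16   84   66   30   33   31   33   28   61   86
 -24   86   66   30   32   31   30   29   61   85
 -32   87   63   30   30   29   32   31   56   91
 -40   87   61   76   65   33   59   60   60   87
 -48   90   87   82   83   31   76   81   82   86
 -56   87   88   87   79   65   76   86   83   89
 -64   85   87   86   86   88   85   90   88   89
-14.999999999999998 -1.7977604 ((529.724365234375, -44.618289947509766), (66.59841918945312, 134.18788146972656), 88.20223999023438) -0.2200983664685274 -0.22521953564166147 297 [ 0.53237    -0.1888403
[... 1191 characters left out ...]
31091308594), 89.99009704589844) -0.22071372511548304 -0.225967841563779 293 [ 0.53235765 -0.18889961  0.11933593]
-17.165996358085128 -0.0041732453 ((530.773681640625, -23.364410400390625), (66.49085235595703, 134.18421936035156), 89.9958267211914) -0.22071480931611048 -0.22597053526850133 293 [ 0.53235818 -0.18889997  0.11933505]
(array([  2,   0,   1,   2,   7,  96, 413, 331,  66,  37,  40,  29,  42,
        37,  41,  73,  74,  50,  63,  88, 118, 141,  34,   0]), array([-0.09 , -0.086, -0.082, -0.078, -0.074, -0.07 , -0.066, -0.062,
       -0.058, -0.054, -0.05 , -0.046, -0.042, -0.038, -0.034, -0.03 ,
       -0.026, -0.022, -0.018, -0.014, -0.01 , -0.006, -0.002,  0.002,
        0.006]))
```

The single lug of the nested pair is at its far (+x world) end, at yaw −3.8°. The third crate's rim centre is at about (0.532, −0.189, 0.119), with its long axis at −17.2°.

```bash
cat >> h.py <<'E'
from scipy.spatial.transform import Rotation as Ro
def plan(*targets, start=None, step=.04):
    o=ctrl.get_obs(); p=o["tcp_pos"]; R=Ro.from_rotvec(o["eef_rot"]).as_matrix(); yaw=np.degrees(np.arctan2(R[1,0],R[0,0]))
    print("t %.2f"%o["clock"],"p",p.round(4),"yaw %.2f"%yaw,"tilt",R[:,2].round(3),"q6 %.2f"%o["q"][5],"w %.4f"%o["grip_width"],"F",o["ft_force"].round(1))
    for t in targets:
        x,y,z,w=t; dt=(yaw-w+180)%360-180; nt=int(np.ceil(abs(dt)/7))
        if nt: print(" twist %.1f deg: %d x %.4f"%(dt,nt,dt/360/nt))
        a=np.radians(w); M=np.array([[np.cos(a),np.sin(a),0],[np.sin(a),-np.cos(a),0],[0,0,-1]])
        d=M.T@(np.array([x,y,z])-p); n=max(1,int(np.ceil(np.linalg.norm(d)/step)))
        print(" shift mm",(d*1000).round(1),": %d x"%n,(d/.4/n).round(4)); p=np.array([x,y,z]); yaw=w
E
python3 -c "
from h import *
plan((.197,-.593,.245,-3.8),(.45,-.25,.24,-3.8),(.5617,.1632,.15,-3.8),(.5617,.1632,.075,-3.8))"
```

```text
t 0.10 p [ 0.1965 -0.5931  0.2448] yaw 18.32 tilt [-0.     0.001 -1.   ] q6 -0.11 w 0.0855 F [-0.3  0.3 -0.4]
 twist 22.1 deg: 4 x 0.0154
 shift mm [ 0.5 -0.2 -0.2] : 1 x [ 0.0013 -0.0004 -0.0006]
 shift mm [ 229.7 -359.     5. ] : 11 x [ 0.0522 -0.0816  0.0011]
 shift mm [  84.1 -419.7   90. ] : 11 x [ 0.0191 -0.0954  0.0205]
 shift mm [ 0.  0. 75.] : 2 x [0.     0.     0.0937]
```

Call:
arm_command(moves=[[0,0,0,0.0154,-1],[0,0,0,0.0154,-1],[0,0,0,0.0154,-1],[0,0,0,0.0154,-1],[0.052,-0.082,0,0,-1]], grip_force=30)

```text
clock: 0.52
tcp_pos: [0.2172, -0.5651, 0.2445]
eef_rot: [3.138, -0.121, -0.001]
ft_force: [0.6, -0.3, -0.1]
grip_width: 0.0855
gripper_force: 0.0
```

Call:
arm_command(moves=[[0.052,-0.082,0,0,-1],[0.052,-0.082,0,0,-1],[0.052,-0.082,0,0,-1],[0.052,-0.082,0,0,-1],[0.052,-0.082,0,0,-1]])

```text
clock: 0.93
tcp_pos: [0.3349, -0.4036, 0.2451]
eef_rot: [-3.14, 0.106, 0.0]
ft_force: [0.8, -1.0, 1.4]
grip_width: 0.0849
gripper_force: 0.0
```

Call:
arm_command(moves=[[0.052,-0.082,0,0,-1],[0.052,-0.082,0,0,-1],[0.052,-0.082,0,0,-1],[0.052,-0.082,0,0,-1],[0.052,-0.082,0,0,-1]])

```text
clock: 1.35
tcp_pos: [0.4497, -0.2469, 0.2452]
eef_rot: [-3.14, 0.106, 0.0]
ft_force: [1.0, -0.4, 0.5]
grip_width: 0.0852
gripper_force: 0.0
```

Call:
arm_command(moves=[[0.019,-0.095,0,0,-1],[0.019,-0.095,0,0,-1],[0.019,-0.095,0,0,-1],[0.019,-0.095,0,0,-1],[0.019,-0.095,0,0,-1]])

```text
clock: 1.77
tcp_pos: [0.4998, -0.0598, 0.2452]
eef_rot: [3.14, -0.106, -0.0]
ft_force: [0.9, 0.0, -0.4]
grip_width: 0.086
gripper_force: 0.0
```

Call:
arm_command(moves=[[0.019,-0.095,0,0,-1],[0.019,-0.095,0,0,-1],[0.019,-0.095,0,0,-1],[0.019,-0.095,0,0,-1],[0.019,-0.095,0,0,-1]])

```text
clock: 2.18
tcp_pos: [0.5504, 0.1274, 0.2451]
eef_rot: [3.14, -0.105, -0.001]
ft_force: [0.3, -1.0, 0.6]
grip_width: 0.085
gripper_force: 0.0
```

```bash
python3 -c "
from h import *
plan((.5617,.1632,.12,-3.8),(.5617,.1632,.075,-3.8))"
```

```text
t 2.18 p [0.5504 0.1274 0.2451] yaw -3.84 tilt [-0. -0. -1.] q6 1.75 w 0.0850 F [ 0.3 -1.   0.6]
 twist -0.0 deg: 1 x -0.0001
 shift mm [  8.9 -36.5 125.1] : 4 x [ 0.0056 -0.0228  0.0782]
 shift mm [ 0.  0. 45.] : 2 x [0.     0.     0.0562]
```

Call:
arm_command(moves=[[0.022,-0.091,0.1,0,-1],[0,0,0.1,0,-1],[0,0,0.08,0,-1],[0,0,0.033,0,-1],[0,0,0,0,-1]])

```text
clock: 2.6
tcp_pos: [0.5574, 0.1525, 0.1261]
eef_rot: [3.139, -0.105, -0.01]
ft_force: [0.0, 0.7, -0.0]
grip_width: 0.0854
gripper_force: 0.0
```

```bash
python3 - <<'E'
from h import *
plan((.5617,.1632,.075,-3.8))
c=snap("top"); a=c["img"][180:280,190:270,::-1]; s=snap("scene"); b=s["img"][190:270,300:400,::-1]
f=lambda x:cv2.resize(x,(400,400*x.shape[0]//x.shape[1]),interpolation=cv2.INTER_CUBIC)
A,B=f(a),f(b); B=cv2.copyMakeBorder(B,0,A.shape[0]-B.shape[0],0,0,cv2.BORDER_CONSTANT); cv2.imwrite("pics/c1.png",np.hstack([A,B]))
E
```

```text
t 2.60 p [0.5574 0.1525 0.1261] yaw -3.83 tilt [-0.006 -0.001 -1.   ] q6 1.79 w 0.0854 F [ 0.   0.7 -0. ]
 twist -0.0 deg: 1 x -0.0001
 shift mm [  3.6 -11.   51.1] : 2 x [ 0.0045 -0.0137  0.0639]
```

View pics/c1.png

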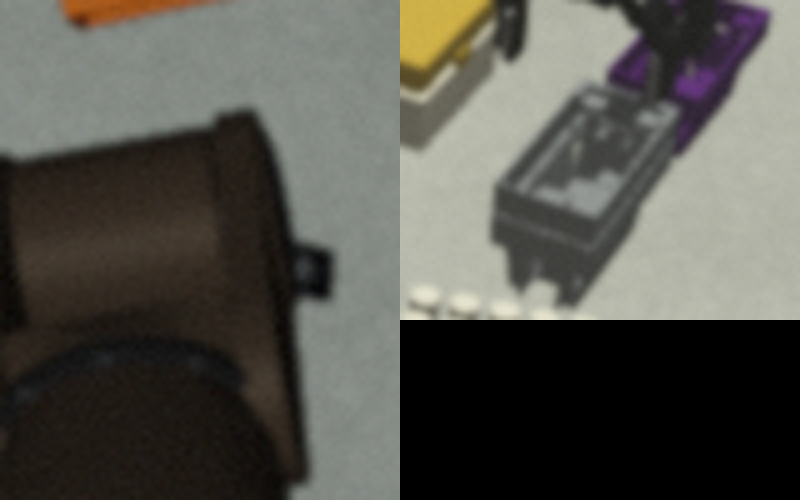

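The arm blocks the top view at the crate. The scene view shows the nested pair clear, with one finger behind at about (655,80) in the crop. My first row ran over the step limit, so I'm correcting that now.

Call:
arm_command(moves=[[0.009,-0.0275,0,0,-1],[0,0,0.05,0,-1],[0,0,0.05,0,-1],[0,0,0,0,-1],[0,0,0,0,-1]])

```text
clock: 3.12
tcp_pos: [0.5637, 0.1637, 0.0905]
eef_rot: [-3.14, 0.106, -0.001]
ft_force: [0.2, 0.6, 1.0]
grip_width: 0.0855
gripper_force: 0.0
```

```bash
python3 - <<'E'
from h import *
plan((.5617,.1632,.075,-3.8))
E
```

```text
t 3.12 p [0.5637 0.1637 0.0905] yaw -3.85 tilt [ 0.  0. -1.] q6 1.81 w 0.0855 F [0.2 0.6 1. ]
 twist -0.0 deg: 1 x -0.0001
 shift mm [-2.   0.6 15.5] : 1 x [-0.0049  0.0015  0.0386]
```

Call:
arm_command(moves=[[-0.005,0.0015,0.0385,0,-1],[0,0,0,0,-1],[0,0,0,0,1],[0,0,0,0,1],[0,0,0,0,1]])

```text
clock: 3.53
tcp_pos: [0.5619, 0.1628, 0.0758]
eef_rot: [-3.14, 0.106, -0.003]
ft_force: [-1.4, -0.7, 7.3]
grip_width: 0.0653
gripper_force: 33.4
```

Call:
arm_command(moves=[[0,0,0,0,1],[0,0,0,0,1],[0,0,0,0,1]])

```text
clock: 3.78
tcp_pos: [0.5619, 0.1628, 0.0758]
eef_rot: [-3.139, 0.106, -0.003]
ft_force: [-1.0, -0.8, 6.5]
grip_width: 0.065
gripper_force: 33.5
```

```bash
python3 - <<'E'
from h import *
plan((.5617,.1632,.075,-3.8))
s=snap("scene"); save(s,"pics/c2.png",(290,160,410,270),6)
E
```

```text
t 3.78 p [0.5619 0.1628 0.0758] yaw -3.86 tilt [ 0.002  0.    -1.   ] q6 1.81 w 0.0650 F [-1.  -0.8  6.5]
 twist -0.1 deg: 1 x -0.0002
 shift mm [-0.2 -0.3  0.8] : 1 x [-0.0006 -0.0008  0.0021]
```

View pics/c2.png

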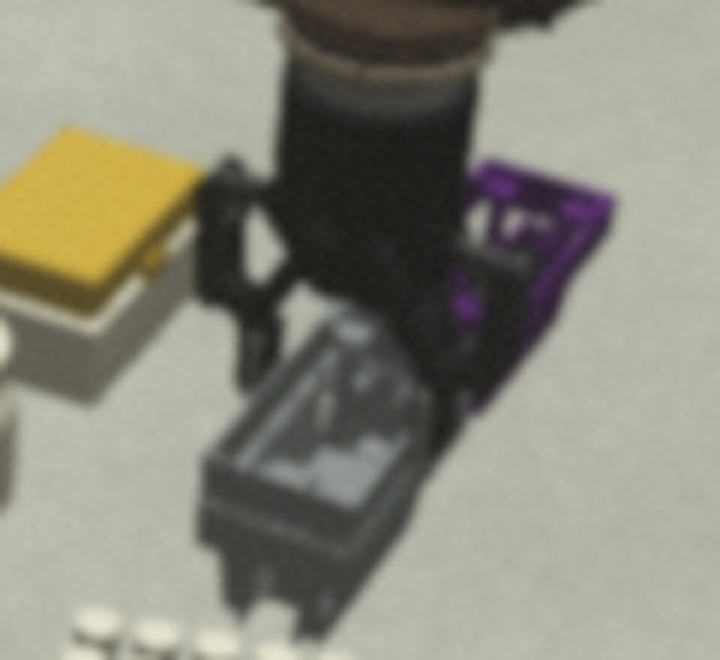

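Gripped at 65 mm on the band of the upper crate. The seam between the two rims at crop (280,520) is still visible. Lifting slowly.

Call:
arm_command(moves=[[0,0,-0.02,0,1],[0,0,-0.02,0,1],[0,0,-0.03,0,1],[0,0,-0.03,0,1],[0,0,-0.06,0,1]])

```text
clock: 4.25
tcp_pos: [0.5605, 0.1626, 0.1383]
eef_rot: [3.139, -0.106, -0.004]
ft_force: [0.2, 0.3, -2.5]
grip_width: 0.0651
gripper_force: 34.9
```

```bash
python3 - <<'E'
from h import *
plan((.5617,.1632,.15,176.2))
s=snap("scene"); save(s,"pics/c3.png",(290,140,410,270),4.6)
E
```

```text
t 4.25 p [0.5605 0.1626 0.1383] yaw -3.86 tilt [-0.003 -0.001 -1.   ] q6 1.81 w 0.0651 F [ 0.2  0.3 -2.5]
 twist 179.9 deg: 26 x 0.0192
 shift mm [ -1.2   0.7 -11.7] : 1 x [-0.0029  0.0017 -0.0291]
```

View pics/c3.png

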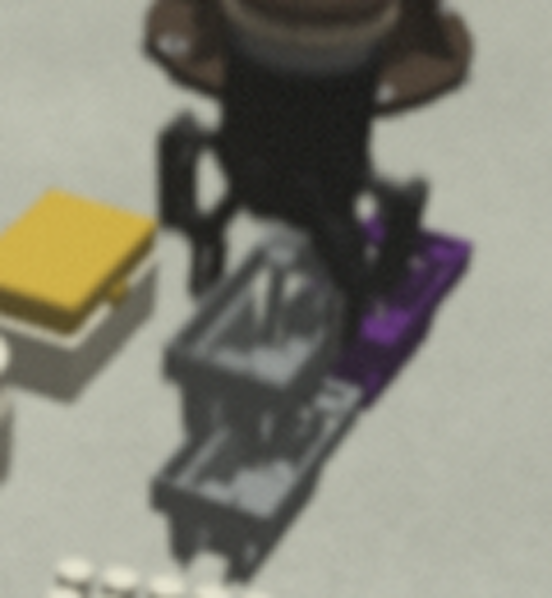

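Upper crate lifted out cleanly and level; the lower one stayed put (rim at crop (210,490)). Now the half turn.

Call:
arm_command(moves=[[0,0,-0.03,0,1],[0,0,0,-0.0192,1],[0,0,0,-0.0192,1],[0,0,0,-0.0192,1],[0,0,0,-0.0192,1]])

```text
clock: 4.72
tcp_pos: [0.5613, 0.1628, 0.1513]
eef_rot: [3.072, 0.657, 0.002]
ft_force: [-0.4, -0.4, -2.2]
grip_width: 0.0652
gripper_force: 35.0
```

Call:
arm_command(moves=[[0,0,0,-0.0192,1],[0,0,0,-0.0192,1],[0,0,0,-0.0192,1],[0,0,0,-0.0192,1],[0,0,0,-0.0192,1]])

```text
clock: 5.13
tcp_pos: [0.5613, 0.1628, 0.1512]
eef_rot: [2.738, 1.54, 0.001]
ft_force: [-0.3, 0.1, -2.1]
grip_width: 0.0655
gripper_force: 35.0
```

Call:
arm_command(moves=[[0,0,0,-0.0192,1],[0,0,0,-0.0192,1],[0,0,0,-0.0192,1],[0,0,0,-0.0192,1],[0,0,0,-0.0192,1]])

```text
clock: 5.55
tcp_pos: [0.5613, 0.1628, 0.1512]
eef_rot: [2.157, 2.283, 0.001]
ft_force: [-0.2, 0.8, -1.9]
grip_width: 0.0657
gripper_force: 35.0
```

Call:
arm_command(moves=[[0,0,0,-0.0192,1],[0,0,0,-0.0192,1],[0,0,0,-0.0192,1],[0,0,0,-0.0192,1],[0,0,0,-0.0192,1]])

```text
clock: 5.97
tcp_pos: [0.5613, 0.1628, 0.1512]
eef_rot: [1.381, 2.821, 0.001]
ft_force: [0.0, -0.4, -2.7]
grip_width: 0.0653
gripper_force: 35.0
```

Call:
arm_command(moves=[[0,0,0,-0.0192,1],[0,0,0,-0.0192,1],[0,0,0,-0.0192,1],[0,0,0,-0.0192,1],[0,0,0,-0.0192,1]])

```text
clock: 6.38
tcp_pos: [0.5613, 0.1628, 0.1512]
eef_rot: [0.481, 3.104, 0.0]
ft_force: [-1.0, 0.9, -2.3]
grip_width: 0.0652
gripper_force: 35.0
```

Call:
arm_command(moves=[[0,0,0,-0.0192,1],[0,0,0,-0.0192,1],[0,0,0,-0.0192,1],[0,0,0,0,1],[0,0,0,0,1]])

```text
clock: 6.8
tcp_pos: [0.5613, 0.1628, 0.1509]
eef_rot: [-0.07, 3.14, 0.0]
ft_force: [-1.0, -0.5, -2.1]
grip_width: 0.0649
gripper_force: 35.0
```

```bash
python3 - <<'E'
from h import *
plan((.5617,.1632,.15,176.2))
s=snap("scene"); t=snap("top"); np.savez("s1.npz",**s); np.savez("t1.npz",**t)
W=cloud(s).reshape(-1,3)
C=np.array([.5617,.1632]); y=np.radians(-3.8); d=W[:,:2]-C; X=d@[np.cos(y),np.sin(y)]; Y=d@[-np.sin(y),np.cos(y)]
g=s["img"].reshape(-1,3).astype(int); grey=(g.max(1)-g.min(1)<25)
for z0,z1 in((.05,.063),(.138,.158)):
    m=(W[:,2]>z0)&(W[:,2]<z1)&(abs(X)<.09)&(abs(Y)<.05)&grey; print(z0,m.sum(),"X",np.percentile(X[m],[1,3,50,97,99]).round(4),"Y",np.percentile(Y[m],[1,3,97,99]).round(4))
W=cloud(t).reshape(-1,3); d=W[:,:2]-C; X=d@[np.cos(y),np.sin(y)]; Y=d@[-np.sin(y),np.cos(y)]
save(s,"pics/c4.png",(280,130,410,270),4)
E
```

```text
t 6.80 p [0.5613 0.1628 0.1509] yaw -177.45 tilt [ 0.001  0.    -1.   ] q6 -1.45 w 0.0649 F [-1.  -0.5 -2.1]
 twist 6.4 deg: 1 x 0.0176
 shift mm [-0.4  0.4  0.9] : 1 x [-0.001   0.0011  0.0023]
0.05 306 X [-0.0657 -0.064   0.0396  0.0659  0.0665] Y [-0.0336 -0.0325  0.0328  0.0331]
0.138 564 X [-0.0655 -0.0636  0.024   0.0683  0.0697] Y [-0.0419 -0.0374  0.0391  0.042 ]
```

View pics/c4.png

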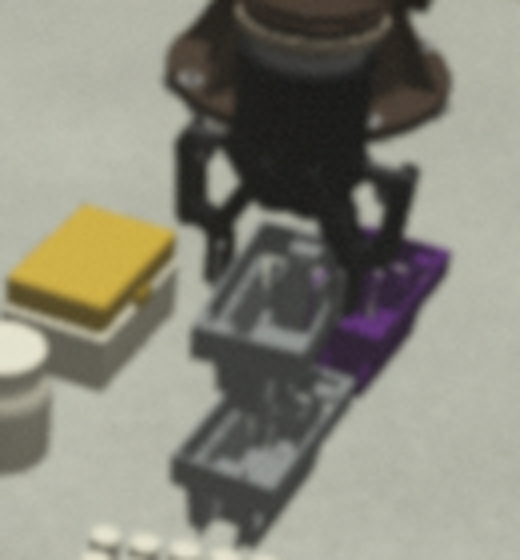

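I counted one twist row too many, leaving it 6.4° over, so I'm turning it back. The low crate hasn't moved.

Call:
arm_command(moves=[[0,0,0,0.0176,1],[0,0,0,0,1],[0,0,0,0,1]])

```text
clock: 7.15
tcp_pos: [0.5612, 0.1627, 0.1503]
eef_rot: [0.096, 3.14, -0.0]
ft_force: [0.6, 0.4, -2.2]
grip_width: 0.0651
gripper_force: 35.0
```

```bash
cat >> h.py <<'E'
def ends(c,zs,C=(.5617,.1632),yaw=-3.8):
    W=cloud(c).reshape(-1,3); y=np.radians(yaw); d=W[:,:2]-np.array(C); X=d@[np.cos(y),np.sin(y)]; Y=d@[-np.sin(y),np.cos(y)]
    g=c["img"].reshape(-1,3).astype(int); grey=(g.max(1)-g.min(1)<25)&(g.mean(1)>40)
    for z0,z1 in zs:
        b=(W[:,2]>z0)&(W[:,2]<z1)&(abs(X)<.09)&(abs(Y)<.05)&grey
        for s in(1,-1):
            m=b&(s*X>.045); print((z0,z1),"end",s,m.sum(),"X",np.percentile(X[m],[2,50,98]).round(4),"Y",np.percentile(Y[m],[2,98]).round(4),"z",np.percentile(W[m,2],[50,98]).round(4)) if m.sum()>3 else None
E
python3 - <<'E'
from h import *
plan((.5617,.1632,.104,176.2))
ends(snap("scene"),((.05,.064),(.146,.17)))
E
```

```text
t 7.15 p [0.5612 0.1627 0.1503] yaw 176.49 tilt [ 0. -0. -1.] q6 -1.34 w 0.0651 F [ 0.6  0.4 -2.2]
 twist 0.3 deg: 1 x 0.0008
 shift mm [-0.5  0.5 46.3] : 2 x [-0.0006  0.0006  0.0579]
(0.05, 0.064) end 1 142 X [0.0457 0.0623 0.0656] Y [-0.0332  0.0324] z [0.056 0.061]
(0.05, 0.064) end -1 69 X [-0.0675 -0.0597 -0.0456] Y [0.0025 0.0324] z [0.0555 0.0601]
(0.146, 0.17) end 1 198 X [0.0458 0.0635 0.0675] Y [-0.0317  0.033 ] z [0.1539 0.1594]
(0.146, 0.17) end -1 89 X [-0.0653 -0.0596 -0.0456] Y [-0.0334  0.0082] z [0.1521 0.1587]
```

Call:
arm_command(moves=[[0.004,0.001,0.04,0.0008,1],[0,0,0.03,0,1],[0,0,0.015,0,1],[0,0,0.01,0,1],[0,0,0,0,1]])

```text
clock: 7.62
tcp_pos: [0.5595, 0.1632, 0.1117]
eef_rot: [-0.105, -3.139, 0.0]
ft_force: [0.9, -0.4, -1.9]
grip_width: 0.0652
gripper_force: 34.9
```

Call:
arm_command(moves=[[0,0,0.0075,0,1],[0,0,0,0,1]])

```text
clock: 7.78
tcp_pos: [0.5598, 0.1632, 0.1093]
eef_rot: [0.105, 3.14, -0.0]
ft_force: [0.4, 0.7, -2.6]
grip_width: 0.0657
gripper_force: 35.0
```

```bash
python3 - <<'E'
from h import *
plan((.5617,.1632,.104,176.2))
ends(snap("scene"),((.05,.064),(.102,.125)))
E
```

```text
t 7.78 p [0.5598 0.1632 0.1093] yaw 176.16 tilt [ 0. -0. -1.] q6 -1.33 w 0.0657 F [ 0.4  0.7 -2.6]
 twist -0.0 deg: 1 x -0.0001
 shift mm [-1.9  0.1  5.3] : 1 x [-0.0048  0.0002  0.0133]
(0.05, 0.064) end 1 147 X [0.0464 0.0619 0.0664] Y [-0.0328  0.0326] z [0.057  0.0625]
(0.05, 0.064) end -1 45 X [-0.0671 -0.0541 -0.0452] Y [-0.0224  0.0327] z [0.0577 0.0615]
(0.102, 0.125) end 1 217 X [0.046  0.0623 0.0658] Y [-0.0321  0.0334] z [0.1117 0.1184]
(0.102, 0.125) end -1 101 X [-0.0668 -0.0591 -0.0457] Y [-0.0317  0.0069] z [0.11   0.1175]
```

Call:
arm_command(moves=[[0,0,0.004,0,1],[0,0,0.0035,0,1],[0,0,0.0025,0,1],[0,0,0,0,1]])

```text
clock: 8.17
tcp_pos: [0.5596, 0.1632, 0.1051]
eef_rot: [-0.106, -3.14, 0.0]
ft_force: [0.5, 0.3, -1.6]
grip_width: 0.0654
gripper_force: 35.0
```

Call:
arm_command(moves=[[0,0,0.0025,0,1],[0,0,0,0,1]])

```text
clock: 8.33
tcp_pos: [0.5597, 0.1632, 0.1049]
eef_rot: [0.105, 3.139, -0.0]
ft_force: [-2.1, -1.1, 5.2]
grip_width: 0.0655
gripper_force: 35.7
```

Contact came at 0.1049, against 0.1048 predicted for seating on the lugs. Releasing and rising.

Call:
arm_command(moves=[[0,0,0,0,-1],[0,0,0,0,-1],[0,0,0,0,-1],[0,0,0,0,-1],[0,0,0,0,-1]])

```text
clock: 8.75
tcp_pos: [0.5597, 0.1632, 0.1042]
eef_rot: [0.106, 3.14, -0.0]
ft_force: [-0.1, 0.2, -1.1]
grip_width: 0.0856
gripper_force: 0.0
```

Call:
arm_command(moves=[[0,0,-0.025,0,-1],[0,0,-0.08,0,-1],[0,0,-0.1,0,-1],[0,0,-0.1,0,-1],[0,0,-0.05,0,-1]])

```text
clock: 9.17
tcp_pos: [0.5604, 0.1634, 0.2517]
eef_rot: [0.105, 3.134, 0.002]
ft_force: [0.6, 0.3, 0.3]
grip_width: 0.0856
gripper_force: 0.0
```

```bash
python3 - <<'E'
from h import *
plan((.5378,-.1906,.24,162.8),(.5378,-.1906,.106,162.8))
ends(snap("scene"),((.05,.064),(.102,.125)))
E
```

```text
t 9.17 p [0.5604 0.1634 0.2517] yaw 176.16 tilt [ 0.006  0.001 -1.   ] q6 -1.33 w 0.0856 F [0.6 0.3 0.3]
 twist 13.4 deg: 2 x 0.0185
 shift mm [ -83.1 -344.9   11.7] : 9 x [-0.0231 -0.0958  0.0032]
 shift mm [  0.   0. 134.] : 4 x [0.     0.     0.0838]
(0.05, 0.064) end 1 145 X [0.0462 0.0621 0.0663] Y [-0.032   0.0324] z [0.0566 0.062 ]
(0.05, 0.064) end -1 48 X [-0.0662 -0.0526 -0.0454] Y [-0.0235  0.0325] z [0.0574 0.0622]
(0.102, 0.125) end 1 173 X [0.0458 0.0619 0.0665] Y [-0.0318  0.033 ] z [0.1085 0.1141]
(0.102, 0.125) end -1 141 X [-0.067  -0.0618 -0.046 ] Y [-0.0312  0.0328] z [0.108  0.1136]
```

```bash
python3 - <<'E'
from h import *
psi=np.radians(-17.2); t=np.radians(35); u=np.array([np.cos(psi),np.sin(psi),0]); e2=np.array([-np.sin(psi),np.cos(psi),0])
n=-u*np.sin(t)+np.array([0,0,1])*np.cos(t); e1=u*np.cos(t)+np.array([0,0,1])*np.sin(t)
O=np.array([.5324,-.1889,.1193])
for nm in("top","scene"):
    W=cloud(snap(nm)).reshape(-1,3); d=W-O; a,b,h=d@e1,d@e2,d@n
    k=(abs(a)<.09)&(abs(b)<.06)&(abs(h)<.1)&(W[:,2]>.02); a,b,h=a[k],b[k],h[k]
    m=(h>-.008)&(h<.012); print(nm,m.sum(),"e1",np.percentile(a[m],[1,3,97,99]).round(4),"e2",np.percentile(b[m],[1,3,97,99]).round(4))
    for lo,hi in((-.068,-.055),(.055,.07)):
        q=(a>lo)&(a<hi)&(abs(b)<.034)&(h>-.02); print(lo,"rim h",np.percentile(h[q],[50,90,97]).round(4))
    for s in(1,-1):
        q=(abs(a)<.045)&(abs(b-s*.031)<.003)&(h>-.02); print("side",s,np.percentile(h[q],[50,90]).round(4))
    q=(abs(a)<.03)&(abs(b)<.012); print("floor h",np.percentile(h[q],[25,50,75]).round(4))
print(n,e1)
E
```

```text
top 368 e1 [-0.0639 -0.063   0.067   0.0677] e2 [-0.0329 -0.0323  0.0329  0.0332]
-0.068 rim h [-0.0048  0.0026  0.004 ]
0.055 rim h [-0.0025  0.0026  0.0037]
side 1 [-0.0009  0.0029]
side -1 [-0.0023  0.0038]
floor h [-0.058  -0.0564 -0.0549]
scene 279 e1 [-0.0657 -0.0641  0.0664  0.0675] e2 [-0.0358 -0.0343  0.0335  0.0345]
-0.068 rim h [-0.0023  0.0006  0.0012]
0.055 rim h [-0.0092 -0.0008  0.0006]
side 1 [-0.0086 -0.0002]
side -1 [-0.0019  0.0008]Traceback (most recent call last):
  File "<stdin>", line 13, in <module>
    return _quantile_unchecked(
        a, q, axis, out, overwrite_input, method, keepdims, weights)
    return _ureduce(a,
                    func=_quantile_ureduce_func,
    ...<5 lines>...
                    overwrite_input=overwrite_input,
                    method=method)
    r = func(a, **kwargs)
    result = _quantile(arr,
                       quantiles=q,
    ...<2 lines>...
                       out=out,
                       weights=wgt)
    slices_having_nans = np.isnan(arr[-1, ...])
                                  ~~~^^^^^^^^^
IndexError: index -1 is out of bounds for axis 0 with size 0
```

Call:
arm_command(moves=[[0,0,0,0.0186,-1],[0,0,0,0.0186,-1],[-0.023,-0.096,0.003,0,-1],[-0.023,-0.096,0.003,0,-1],[-0.023,-0.096,0.003,0,-1]])

```text
clock: 9.73
tcp_pos: [0.5509, 0.0442, 0.2413]
eef_rot: [-0.468, -3.104, 0.001]
ft_force: [1.8, -0.4, -0.8]
grip_width: 0.0853
gripper_force: 0.0
```

Call:
arm_command(moves=[[-0.023,-0.096,0.003,0,-1],[-0.023,-0.096,0.003,0,-1],[-0.023,-0.096,0.003,0,-1],[-0.023,-0.096,0.003,0,-1],[-0.023,-0.096,0.003,0,-1]])

```text
clock: 10.15
tcp_pos: [0.5379, -0.1537, 0.2354]
eef_rot: [-0.471, -3.104, -0.001]
ft_force: [-0.5, -0.1, -0.5]
grip_width: 0.0855
gripper_force: 0.0
```

Call:
arm_command(moves=[[-0.023,-0.096,0.003,0,-1],[0,0,0,0,-1],[0,0,0,0,-1]], grip_force=25)

```text
clock: 10.4
tcp_pos: [0.5354, -0.193, 0.234]
eef_rot: [-0.476, -3.103, -0.001]
ft_force: [0.2, 0.4, 0.1]
grip_width: 0.0853
gripper_force: 0.0
```

```bash
python3 - <<'E'
from h import *
plan((.539,-.191,.15,162.8),(.539,-.191,.105,162.8))
s=snap("scene"); save(s,"pics/c5.png",(170,110,290,240),4.4)
E
```

```text
t 10.40 p [ 0.5354 -0.193   0.234 ] yaw 162.56 tilt [-0.002  0.001 -1.   ] q6 -1.73 w 0.0853 F [0.2 0.4 0.1]
 twist -0.2 deg: 1 x -0.0007
 shift mm [-2.8  2.9 84. ] : 3 x [-0.0024  0.0024  0.07  ]
 shift mm [ 0.  0. 45.] : 2 x [0.     0.     0.0562]
```

View pics/c5.png

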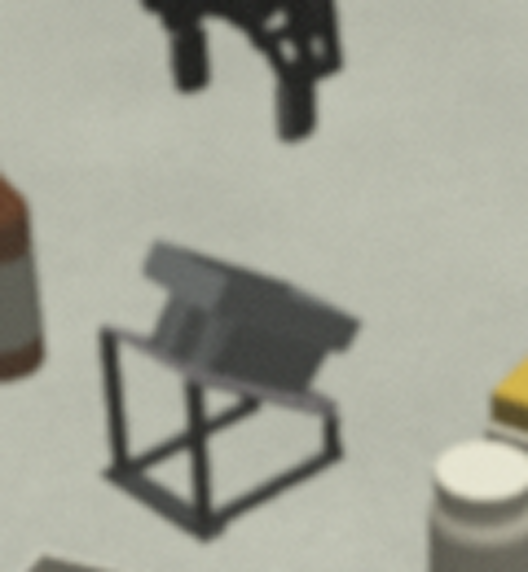

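The third crate sits undisturbed on the drainer (crop (250,310)), with the open fingers above it. Descending and gripping.

Call:
arm_command(moves=[[-0.007,0.007,0.09,-0.0007,-1],[0,0,0.1,0,-1],[0,0,0.08,0,-1],[0,0,0.052,0,-1],[0,0,0,0,-1]])

```text
clock: 10.87
tcp_pos: [0.5381, -0.187, 0.1025]
eef_rot: [-0.46, -3.1, -0.004]
ft_force: [-0.2, -0.3, 0.3]
grip_width: 0.0852
gripper_force: 0.0
```

```bash
python3 -c "
from h import *
plan((.539,-.191,.105,162.8))"
```

```text
t 10.87 p [ 0.5381 -0.187   0.1025] yaw 163.11 tilt [-0.007  0.003 -1.   ] q6 -1.73 w 0.0852 F [-0.2 -0.3  0.3]
 twist 0.3 deg: 1 x 0.0009
 shift mm [-2.1 -3.5 -2.5] : 1 x [-0.0052 -0.0088 -0.0063]
```

Call:
arm_command(moves=[[-0.003,-0.006,-0.006,0,-1],[0,0,0,0,-1],[0,0,0,0,1],[0,0,0,0,1],[0,0,0,0,1]])

```text
clock: 11.28
tcp_pos: [0.5408, -0.1923, 0.1108]
eef_rot: [0.464, 3.104, -0.001]
ft_force: [-0.1, 1.6, 5.4]
grip_width: 0.0656
gripper_force: 27.1
```

Call:
arm_command(moves=[[0,0,0,0,1],[0,0,0,0,1],[0,0,0,0,1]])

```text
clock: 11.53
tcp_pos: [0.5408, -0.1922, 0.1108]
eef_rot: [0.464, 3.104, -0.001]
ft_force: [0.4, 1.3, 5.6]
grip_width: 0.0658
gripper_force: 27.1
```

Call:
arm_command(moves=[[0.014,0,-0.02,0,1],[0.028,0,-0.04,0,1],[0.035,0,-0.05,0,1],[0.028,0,-0.06,0,1],[0,0,-0.09,0,1]])

```text
clock: 11.95
tcp_pos: [0.497, -0.1786, 0.2132]
eef_rot: [-0.464, -3.103, -0.002]
ft_force: [2.0, -0.4, -1.1]
grip_width: 0.0655
gripper_force: 28.6
```

```bash
python3 - <<'E'
from h import *
plan((.70,-.34,.2,162.8))
s=snap("scene"); save(s,"pics/c6.png",(150,90,290,240),4)
E
```

```text
t 11.95 p [ 0.497  -0.1786  0.2132] yaw 163.00 tilt [-0.004  0.002 -1.   ] q6 -1.74 w 0.0655 F [ 2.  -0.4 -1.1]
 twist 0.2 deg: 1 x 0.0006
 shift mm [-241.6  -94.2   13.2] : 7 x [-0.0863 -0.0336  0.0047]
```

View pics/c6.png

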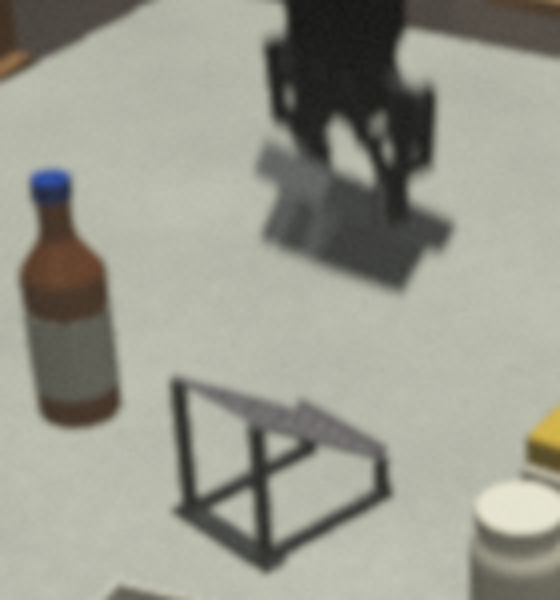

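The third crate is lifted clear, still tipped in the grip. I'll carry it to the free bench at (0.70, −0.34) and roll it level there about its low edge.

Call:
arm_command(moves=[[0,0,-0.06,0,1],[-0.086,-0.034,0,0,1],[-0.086,-0.034,0,0,1],[-0.086,-0.034,0,0,1],[-0.086,-0.034,0,0,1]])

```text
clock: 12.42
tcp_pos: [0.6165, -0.2729, 0.2385]
eef_rot: [0.464, 3.106, -0.001]
ft_force: [0.5, -0.6, -1.7]
grip_width: 0.0658
gripper_force: 29.4
```

Call:
arm_command(moves=[[-0.086,-0.034,0,0,1],[-0.086,-0.034,0.04,0,1],[-0.06,-0.034,0.08,0,1],[0,0,0.1,0,1],[0,0,0,0,1]], grip_force=20)

```text
clock: 12.83
tcp_pos: [0.6896, -0.3372, 0.1411]
eef_rot: [-0.464, -3.096, -0.007]
ft_force: [-0.7, 0.6, -4.0]
grip_width: 0.0655
gripper_force: 29.3
```

```bash
python3 - <<'E'
from h import *
plan((.69,-.34,.08,162.8))
for nm in("scene","top"):
    c=snap(nm); W=cloud(c).reshape(-1,3); psi=np.radians(-17); p=ctrl.get_obs()["tcp_pos"]; d=W-p; a=d@[np.cos(psi),np.sin(psi),0]; b=d@[-np.sin(psi),np.cos(psi),0]
    k=(abs(a)<.1)&(abs(b)<.036)&(d[:,2]>-.1)&(W[:,2]>.012)&(d[:,2]<.1)
    print(nm,k.sum(),"lowest",np.percentile(W[k,2],[.5,2]).round(4),"a",np.percentile(a[k],[1,99]).round(4))
    for x in np.arange(-.075,.08,.015):
        q=k&(abs(a-x)<.0075); print("%.3f"%x,np.percentile(W[q,2],[2,98]).round(4) if q.any() else "",end=" ")
    print()
E
```

```text
t 12.83 p [ 0.6896 -0.3372  0.1411] yaw 162.96 tilt [-0.01   0.006 -1.   ] q6 -1.81 w 0.0655 F [-0.7  0.6 -4. ]
 twist 0.2 deg: 1 x 0.0004
 shift mm [-1.2 -2.6 61.1] : 2 x [-0.0015 -0.0032  0.0764]
scene 1566 lowest [0.0768 0.0863] a [-0.0609  0.0666]
-0.075  -0.060 [0.1045 0.1174] -0.045 [0.0947 0.1264] -0.030 [0.0797 0.1378] -0.015 [0.075  0.1647] 0.000 [0.0863 0.2233] 0.015 [0.1018 0.2429] 0.030 [0.1051 0.1794] 0.045 [0.1185 0.1859] 0.060 [0.1225 0.1735] 0.075 [0.1317 0.1413] 
top 54 lowest [0.104  0.1069] a [-0.0635  0.051 ]
-0.075  -0.060 [0.1079 0.1261] -0.045 [0.1038 0.12  ] -0.030 [0.1222 0.1274] -0.015 [0.127  0.1414] 0.000  0.015  0.030 [0.1639 0.1848] 0.045 [0.1647 0.1871] 0.060  0.075
```

Call:
arm_command(moves=[[0,0,0.09,0,1],[0,0,0.05,0,1],[0,0,0,0,1],[0,0,0,0,1]])

```text
clock: 13.27
tcp_pos: [0.6928, -0.3379, 0.0965]
eef_rot: [0.463, 3.105, -0.001]
ft_force: [0.6, -1.2, -0.6]
grip_width: 0.0652
gripper_force: 29.3
```

Call:
arm_command(moves=[[0,0,0.008,0,1],[0,0,0.006,0,1],[0,0,0,0,1]])

```text
clock: 13.52
tcp_pos: [0.6927, -0.3381, 0.0896]
eef_rot: [0.464, 3.105, -0.001]
ft_force: [-0.3, -0.5, -0.5]
grip_width: 0.0656
gripper_force: 29.3
```

Call:
arm_command(moves=[[0,0,0.03,0,1],[0,0,0.015,0,1],[0,0,0,0,1],[0,0,0,0,1]], grip_force=20)

```text
clock: 13.85
tcp_pos: [0.6924, -0.338, 0.0694]
eef_rot: [-0.464, -3.107, 0.0]
ft_force: [1.1, -0.1, -0.2]
grip_width: 0.0653
gripper_force: 29.8
```

Call:
arm_command(moves=[[0,0,0.006,0,1],[0,0,0.004,0,1],[0,0,0,0,1]])

```text
clock: 14.1
tcp_pos: [0.6938, -0.3385, 0.0683]
eef_rot: [0.464, 3.102, -0.002]
ft_force: [1.2, 0.5, 13.1]
grip_width: 0.0652
gripper_force: 31.6
```

Call:
arm_command(moves=[[-0.0215,0,0.005,0,1],[-0.021,0,0.009,0,1],[0,0,0,0,1]])

```text
clock: 14.35
tcp_pos: [0.7101, -0.3436, 0.061]
eef_rot: [0.464, 3.104, -0.002]
ft_force: [3.4, -0.6, 7.5]
grip_width: 0.0658
gripper_force: 30.9
```

```bash
cat >> h.py <<'E'
def prof():
    p=ctrl.get_obs()["tcp_pos"]; c=snap("scene"); W=cloud(c).reshape(-1,3); psi=np.radians(-17); d=W-p; a=d@[np.cos(psi),np.sin(psi),0]; b=d@[-np.sin(psi),np.cos(psi),0]
    k=(abs(a)<.1)&(abs(b)<.036)&(W[:,2]>.008)&(d[:,2]<.1)
    for x in np.arange(-.075,.08,.01):
        q=k&(abs(a-x)<.005); print("%.3f"%x,np.percentile(W[q,2],[2,98]).round(3) if q.sum()>3 else "",end=" ")
    return c
E
python3 - <<'E'
from h import *
plan((.69,-.34,.08,162.8)); prof()
E
```

```text
t 14.35 p [ 0.7101 -0.3436  0.061 ] yaw 163.01 tilt [ 0.003 -0.002 -1.   ] q6 -1.81 w 0.0658 F [ 3.4 -0.6  7.5]
 twist 0.2 deg: 1 x 0.0006
 shift mm [ 20.3  -2.5 -19. ] : 1 x [ 0.0507 -0.0062 -0.0474]
-0.075 [0.048 0.049] -0.065 [0.029 0.052] -0.055 [0.03  0.057] -0.045 [0.016 0.061] -0.035 [0.009 0.064] -0.025 [0.012 0.068] -0.015 [0.011 0.077] -0.005 [0.013 0.139] 0.005 [0.019 0.158] 0.015 [0.022 0.156] 0.025 [0.025 0.088] 0.035 [0.027 0.091] 0.045 [0.032 0.097] 0.055 [0.036 0.098] 0.065 [0.038 0.057] 0.075
```

Working: the tilt is down to about 21° with small force. Continuing the roll.

Call:
arm_command(moves=[[-0.0195,0,0.011,0,1],[-0.018,0,0.0135,0,1],[-0.016,0,0.015,0,1],[0,0,0,0,1],[0,0,0,0,1]])

```text
clock: 14.82
tcp_pos: [0.7296, -0.3495, 0.0444]
eef_rot: [0.464, 3.106, -0.001]
ft_force: [1.2, -1.1, 1.8]
grip_width: 0.0656
gripper_force: 30.6
```

```bash
python3 - <<'E'
from h import *
plan((.69,-.34,.08,162.8)); prof()
E
```

```text
t 14.82 p [ 0.7296 -0.3495  0.0444] yaw 163.01 tilt [ 0.001 -0.001 -1.   ] q6 -1.80 w 0.0656 F [ 1.2 -1.1  1.8]
 twist 0.2 deg: 1 x 0.0006
 shift mm [ 40.6  -2.6 -35.6] : 2 x [ 0.0508 -0.0033 -0.0445]
-0.075 [0.035 0.058] -0.065 [0.016 0.059] -0.055 [0.01  0.059] -0.045 [0.009 0.058] -0.035 [0.01  0.059] -0.025 [0.01 0.06] -0.015 [0.009 0.059] -0.005 [0.01  0.115] 0.005 [0.011 0.139] 0.015 [0.012 0.14 ] 0.025 [0.011 0.127] 0.035 [0.01  0.065] 0.045 [0.01  0.065] 0.055 [0.011 0.065] 0.065  0.075
```

Call:
arm_command(moves=[[0,0,0.004,0,1],[0,0,0,0,-1],[0,0,0,0,-1],[0,0,0,0,-1],[0,0,0,0,-1]])

```text
clock: 15.28
tcp_pos: [0.7287, -0.3491, 0.0425]
eef_rot: [-0.464, -3.106, -0.0]
ft_force: [-1.5, 0.5, -0.9]
grip_width: 0.0852
gripper_force: 0.0
```

```bash
python3 - <<'E'
from h import *
plan((.73,-.35,.048,162.8)); c=prof(); print()
p=ctrl.get_obs()["tcp_pos"]
ends(c,((.045,.07),),C=p[:2],yaw=-17)
W=cloud(c).reshape(-1,3); m=(abs(W[:,2]-.06)<.007)&(np.hypot(*(W[:,:2]-p[:2]).T)<.085); g=c["img"].reshape(-1,3); m&=g.mean(1)>60
print(m.sum(),cv2.minAreaRect((W[m,:2]*1000).astype(np.float32)))
E
```

```text
t 15.28 p [ 0.7287 -0.3491  0.0425] yaw 163.00 tilt [-0.001  0.    -1.   ] q6 -1.80 w 0.0852 F [-1.5  0.5 -0.9]
 twist 0.2 deg: 1 x 0.0006
 shift mm [-1.5 -0.5 -5.5] : 1 x [-0.0038 -0.0012 -0.0137]
-0.075 [0.05  0.058] -0.065 [0.036 0.061] -0.055 [0.01  0.056] -0.045 [0.009 0.058] -0.035 [0.012 0.059] -0.025 [0.011 0.054] -0.015 [0.011 0.058] -0.005 [0.009 0.13 ] 0.005 [0.012 0.14 ] 0.015 [0.013 0.139] 0.025 [0.01  0.128] 0.035 [0.01  0.059] 0.045 [0.01  0.059] 0.055 [0.01 0.06] 0.065 [0.04 0.06] 0.075  
(0.045, 0.07) end 1 133 X [0.0459 0.0574 0.061 ] Y [-0.0321  0.0347] z [0.0545 0.0602]
(0.045, 0.07) end -1 111 X [-0.0708 -0.0634 -0.046 ] Y [-0.0254  0.0348] z [0.0541 0.0616]
290 ((724.1351318359375, -347.39129638671875), (104.2035903930664, 132.08468627929688), 72.99359130859375)
```

The crate stands level on the bench (rim 0.060 at both ends), its centre 5 mm off the grip along its length. Re-gripping at the centre and lifting.

Call:
arm_command(moves=[[0.0122,0,-0.0137,0,-1],[0,0,0,0,-1],[0,0,0,0,1],[0,0,0,0,1],[0,0,0,0,1]], grip_force=30)

```text
clock: 15.75
tcp_pos: [0.7244, -0.348, 0.0489]
eef_rot: [0.464, 3.107, -0.001]
ft_force: [-1.1, -0.3, 2.5]
grip_width: 0.0651
gripper_force: 35.0
```

Call:
arm_command(moves=[[0,0,0,0,1],[0,0,0,0,1],[0,0,0,0,1]])

```text
clock: 16.0
tcp_pos: [0.7245, -0.3479, 0.049]
eef_rot: [0.464, 3.107, -0.001]
ft_force: [-0.9, 0.0, 5.9]
grip_width: 0.0651
gripper_force: 35.1
```

Call:
arm_command(moves=[[0,0,-0.04,0,1],[0,0,-0.1,0,1],[0,0,-0.1,0,1],[0,0,-0.1,0,1],[0,0,-0.1,0,1]])

```text
clock: 16.42
tcp_pos: [0.7241, -0.3475, 0.227]
eef_rot: [-0.464, -3.107, -0.0]
ft_force: [0.1, -0.5, -1.1]
grip_width: 0.0652
gripper_force: 34.4
```

Call:
arm_command(moves=[[0,0,0,0.0193,1],[0,0,0,0.0193,1],[0,0,0,0.0193,1],[0,0,0,0.0193,1],[0,0,0,0.0193,1]])

```text
clock: 16.83
tcp_pos: [0.7243, -0.3476, 0.2251]
eef_rot: [-1.379, -2.823, -0.0]
ft_force: [0.3, 0.3, -1.6]
grip_width: 0.0653
gripper_force: 34.4
```

Call:
arm_command(moves=[[0,0,0,0.0193,1],[0,0,0,0.0193,1],[0,0,0,0.0193,1],[0,0,0,0.0193,1],[0,0,0,0.0193,1]])

```text
clock: 17.25
tcp_pos: [0.7243, -0.3476, 0.225]
eef_rot: [-2.159, -2.282, -0.0]
ft_force: [-0.5, -0.6, -2.0]
grip_width: 0.0654
gripper_force: 34.4
```

Call:
arm_command(moves=[[0,0,0,0.0193,1],[0,0,0,0.0193,1],[0,0,0,0.0193,1],[0,0,0,0.0193,1],[0,0,0,0.0193,1]])

```text
clock: 17.67
tcp_pos: [0.7243, -0.3476, 0.225]
eef_rot: [-2.742, -1.534, 0.0]
ft_force: [-0.1, -0.4, -1.7]
grip_width: 0.0653
gripper_force: 34.4
```

Call:
arm_command(moves=[[0,0,0,0.0193,1],[0,0,0,0.0193,1],[0,0,0,0.0193,1],[0,0,0,0.0193,1],[0,0,0,0.0193,1]])

```text
clock: 18.08
tcp_pos: [0.7243, -0.3476, 0.225]
eef_rot: [-3.075, -0.645, -0.0]
ft_force: [-0.0, 0.2, -2.6]
grip_width: 0.0651
gripper_force: 34.4
```

Call:
arm_command(moves=[[0,0,0,0.0193,1],[0,0,0,0.0193,1],[0,0,0,0.0193,1],[0,0,0,0.0193,1]])

```text
clock: 18.42
tcp_pos: [0.7243, -0.3476, 0.225]
eef_rot: [-3.14, 0.112, 0.0]
ft_force: [-0.5, -0.7, -1.4]
grip_width: 0.0651
gripper_force: 34.4
```

```bash
python3 - <<'E'
from h import *
plan((.5605,.163,.215,-3.8))
E
```

```text
t 18.42 p [ 0.7243 -0.3476  0.225 ] yaw -4.08 tilt [-0.  0. -1.] q6 1.11 w 0.0651 F [-0.5 -0.7 -1.4]
 twist -0.3 deg: 1 x -0.0008
 shift mm [-197.3 -498.6   10. ] : 14 x [-0.0352 -0.089   0.0018]
```

Call:
arm_command(moves=[[0,0,0,-0.0008,1],[-0.035,-0.089,0.0015,0,1],[-0.035,-0.089,0.0015,0,1],[-0.035,-0.089,0.0015,0,1],[-0.035,-0.089,0.0015,0,1]])

```text
clock: 18.83
tcp_pos: [0.6761, -0.2008, 0.2223]
eef_rot: [-3.14, 0.088, 0.0]
ft_force: [1.1, 0.5, -0.4]
grip_width: 0.0655
gripper_force: 34.4
```

Call:
arm_command(moves=[[-0.035,-0.089,0.0015,0,1],[-0.035,-0.089,0.0015,0,1],[-0.035,-0.089,0.0015,0,1],[-0.035,-0.089,0.0015,0,1],[-0.035,-0.089,0.0015,0,1]])

```text
clock: 19.25
tcp_pos: [0.6171, -0.0187, 0.2196]
eef_rot: [3.14, -0.087, 0.001]
ft_force: [0.7, -0.0, -1.4]
grip_width: 0.0658
gripper_force: 34.4
```

Call:
arm_command(moves=[[-0.035,-0.089,0.0015,0,1],[-0.035,-0.089,0.0015,0,1],[-0.035,-0.089,0.0015,0,1],[-0.035,-0.089,0.0015,0,1],[-0.035,-0.089,0.0015,0,1]])

```text
clock: 19.67
tcp_pos: [0.5579, 0.1632, 0.2166]
eef_rot: [-3.14, 0.087, -0.001]
ft_force: [1.7, 0.2, -1.0]
grip_width: 0.0651
gripper_force: 34.4
```

Call:
arm_command(moves=[[0,0,0,0,1],[0,0,0,0,1],[0,0,0,0,1]])

```text
clock: 19.92
tcp_pos: [0.5589, 0.1615, 0.2164]
eef_rot: [3.14, -0.089, 0.001]
ft_force: [0.3, -1.5, -0.9]
grip_width: 0.0647
gripper_force: 34.5
```

```bash
python3 - <<'E'
from h import *
plan((.5605,.163,.17,-3.8))
c=snap("scene"); save(c,"pics/c7.png",(270,90,410,270),3.3); z=ctrl.get_obs()["tcp_pos"][2]
ends(c,((.05,.064),(.102,.117),(z-.002,z+.02)))
E
```

```text
t 19.92 p [0.5589 0.1615 0.2164] yaw -3.26 tilt [ 0.001 -0.    -1.   ] q6 1.80 w 0.0647 F [ 0.3 -1.5 -0.9]
 twist 0.5 deg: 1 x 0.0015
 shift mm [ 1.5 -1.6 46.4] : 2 x [ 0.0018 -0.002   0.058 ]
(0.05, 0.064) end 1 144 X [0.0466 0.0624 0.0661] Y [-0.0331  0.0327] z [0.0569 0.0632]
(0.05, 0.064) end -1 50 X [-0.0669 -0.0536 -0.0457] Y [-0.0228  0.033 ] z [0.0571 0.0628]
(0.102, 0.117) end 1 168 X [0.046  0.0622 0.0663] Y [-0.0317  0.0329] z [0.1088 0.1135]
(0.102, 0.117) end -1 102 X [-0.0675 -0.0597 -0.0453] Y [-0.0092  0.0336] z [0.1072 0.1139]
(np.float64(0.2142426759622449), np.float64(0.23624267596224488)) end 1 190 X [0.0466 0.0615 0.0646] Y [-0.0331  0.0319] z [0.2216 0.2281]
(np.float64(0.2142426759622449), np.float64(0.23624267596224488)) end -1 115 X [-0.0684 -0.0603 -0.0461] Y [-0.0344  0.0106] z [0.2216 0.2276]
```

View pics/c7.png

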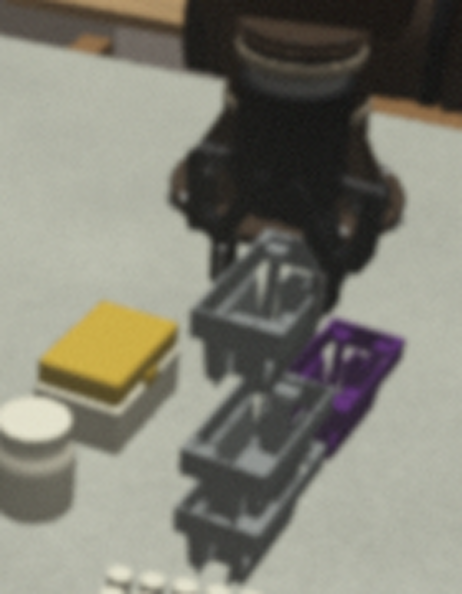

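The held crate is above the stack, level and the right way round; it needs about 1.4 mm along +x and 1.3 mm along +y. Descending.

Call:
arm_command(moves=[[0.0035,-0.0032,0.05,0.0015,1],[0,0,0.05,0,1],[0,0,0.025,0,1],[0,0,0.012,0,1],[0,0,0,0,1]])

```text
clock: 20.38
tcp_pos: [0.5603, 0.1619, 0.1604]
eef_rot: [3.139, -0.11, -0.002]
ft_force: [-0.0, -0.4, -1.5]
grip_width: 0.0654
gripper_force: 34.5
```

Call:
arm_command(moves=[[0,0,0,0,1],[0,0,0,0,1]])

```text
clock: 20.55
tcp_pos: [0.5608, 0.1625, 0.1621]
eef_rot: [-3.139, 0.11, -0.002]
ft_force: [0.9, 0.4, -1.2]
grip_width: 0.0651
gripper_force: 34.5
```

```bash
python3 - <<'E'
from h import *
plan((.5605,.163,.155,-3.8))
c=snap("scene")
ends(c,((.102,.117),(.16,.18)))
E
```

```text
t 20.55 p [0.5608 0.1625 0.1621] yaw -4.00 tilt [ 0.001  0.    -1.   ] q6 1.81 w 0.0651 F [ 0.9  0.4 -1.2]
 twist -0.2 deg: 1 x -0.0006
 shift mm [-0.3 -0.5  7.1] : 1 x [-0.0007 -0.0011  0.0176]
(0.102, 0.117) end 1 183 X [0.0463 0.0619 0.0662] Y [-0.0324  0.0334] z [0.1091 0.1159]
(0.102, 0.117) end -1 41 X [-0.0665 -0.0624 -0.0477] Y [-0.0189  0.0336] z [0.1098 0.1161]
(0.16, 0.18) end 1 193 X [0.0462 0.0628 0.0671] Y [-0.0321  0.0324] z [0.1674 0.174 ]
(0.16, 0.18) end -1 91 X [-0.0671 -0.0586 -0.0453] Y [-0.0335  0.0001] z [0.168  0.1743]
```

Aligned. Slow final descent.

Call:
arm_command(moves=[[0,-0.001,0.0075,0,1],[0,0,0.005,0,1],[0,0,0,0,1]])

```text
clock: 20.85
tcp_pos: [0.5602, 0.1632, 0.156]
eef_rot: [3.14, -0.109, -0.0]
ft_force: [-0.3, 0.8, -1.6]
grip_width: 0.0655
gripper_force: 34.5
```

Call:
arm_command(moves=[[0,0,0.0025,0,1],[0,0,0.0025,0,1],[0,0,0,0,1]])

```text
clock: 21.1
tcp_pos: [0.5604, 0.1632, 0.1548]
eef_rot: [-3.14, 0.109, -0.001]
ft_force: [-1.7, -0.2, 6.0]
grip_width: 0.0653
gripper_force: 35.4
```

Contact at 0.1548, as predicted for seating. Releasing and retreating.

Call:
arm_command(moves=[[0,0,0,0,-1],[0,0,0,0,-1],[0,0,0,0,-1],[0,0,0,0,-1],[0,0,0,0,-1]])

```text
clock: 21.52
tcp_pos: [0.5603, 0.1631, 0.1541]
eef_rot: [3.14, -0.11, 0.0]
ft_force: [-0.3, -0.7, -0.7]
grip_width: 0.0852
gripper_force: 0.0
```

Call:
arm_command(moves=[[0,0,-0.025,0,-1],[0,0,-0.08,0,-1],[0,0,-0.1,0,-1],[0,0,-0.05,0,-1],[0,0,0,0,-1]])

```text
clock: 21.93
tcp_pos: [0.5617, 0.1634, 0.2617]
eef_rot: [-3.138, 0.109, -0.013]
ft_force: [0.5, 0.1, 0.6]
grip_width: 0.0854
gripper_force: 0.0
```

Call:
arm_command(moves=[[0,0,0,0,-1],[0,0,0,0,-1],[0,0,0,0,-1]])

```text
clock: 22.18
tcp_pos: [0.5598, 0.163, 0.2551]
eef_rot: [3.139, -0.11, -0.003]
ft_force: [0.3, 0.5, -0.5]
grip_width: 0.0854
gripper_force: 0.0
```

```bash
python3 - <<'E'
from h import *
plan(); c=snap("scene"); save(c,"pics/c8.png",(270,90,410,270),3.3)
ends(c,((.05,.063),(.102,.117),(.155,.18)))
E
```

```text
t 22.18 p [0.5598 0.163  0.2551] yaw -4.00 tilt [-0.002 -0.    -1.   ] q6 1.81 w 0.0854 F [ 0.3  0.5 -0.5]
(0.05, 0.063) end 1 142 X [0.0476 0.0619 0.0655] Y [-0.0331  0.0327] z [0.0566 0.0617]
(0.05, 0.063) end -1 35 X [-0.0669 -0.0557 -0.0468] Y [0.0028 0.0325] z [0.057  0.0611]
(0.102, 0.117) end 1 188 X [0.0466 0.062  0.0668] Y [-0.0319  0.0328] z [0.1094 0.1157]
(0.102, 0.117) end -1 57 X [-0.0676 -0.057  -0.0465] Y [-0.0291  0.0331] z [0.1091 0.1162]
(0.155, 0.18) end 1 164 X [0.0454 0.0625 0.0661] Y [-0.032  0.033] z [0.1608 0.1668]
(0.155, 0.18) end -1 171 X [-0.0678 -0.0597 -0.0457] Y [-0.0315  0.0333] z [0.1615 0.1663]
```

View pics/c8.png

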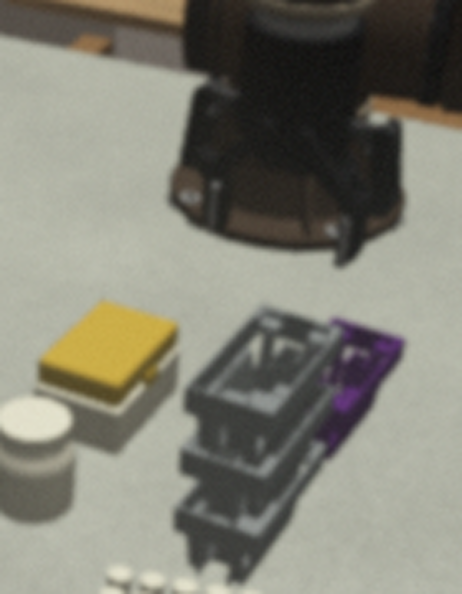

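All three crates are stacked level and aligned (rims at about 0.060, 0.113 and 0.166), with the gripper clear. Handing in.

```bash
python3 -c "
from h import *
print(ctrl.job_done())"
```

```text
the job is handed in; nothing more can be done
None
```

The job is handed in at about 22 s: all three crates stand level in one stack, each half-turned and seated on the lugs of the one below, with the lowest crate unmoved and no contact seen with anything else on the bench (no verdict was returned).

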